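# Show the inspection disc to the camera with the mirror

## Task

Use the thin steel blade to lever the green cover of the grey case up until it stands open, never touching the cover with the gripper itself, then lay the blade back down on the table. Then take the mirror by its yellow wing and turn it until the orange disc inside the cover is reflected straight into the lens of the camera on the mirror's stand; the mirror springs back if let go, so hold it at that angle and finish while still holding it. Leave the other things on the table where they are.

Things in the scene. Friction and masses are not known exactly. Their poses are not given: they have to be found in the camera images.
- blade_grip (a point): thin blade tool lying on the table: dark wooden handle 100 long, 24 wide, 26 high, with a steel blade 18 wide and 3 thick that runs on from the handle's +x end at mid-height; 0.12 kg. This point is the handle's centre (13 above the table when it lies flat); x runs along the tool towards the blade, z up.
- blade_tip (a point): middle of the blade's end edge, 130 mm from the handle's centre along the tool's x, at mid-thickness of the blade
- cover_hinge (a point): middle of the cover's hinge line on the grey case (fixed to the table, 90 deep in x, 110 wide in y, 50 high, open inside, standing at an unknown yaw). The point is at the rear upper edge of the case, 50 mm above the table. Its frame is the case's: x points level from the case's front to the hinge, y along the hinge line, z up.
- lip (a point): middle of the front edge of the green cover, on its underside; moves with the cover: a plate 104 from hinge to lip, 110 wide, 5 thick, 0.1 kg. It juts 14 mm beyond the case's front wall; a ledge juts as far 13 mm below it. The gap between them, 13 high, 14 deep, 110 wide (37 to 50 above the table), takes the blade.
- cover (a joint): angle of the cover: 0 shut, 1.57 upright, stop at 1.75; a positive turn lifts the lip and carries it over towards the hinge side. A stiff hinge (friction 0.07 N m, about 1.2 N to lift at the lip): it stays where it is left.
- disc (a point): centre of the orange disc, 60 in diameter, stuck flat on the underside of the cover, 50 mm from the hinge line, midway along it; with the cover upright it is upright too, at about 100 above the table, and faces away from the hinge side
- wing (a point): centre of the mirror's yellow grip wing, 10 thick, 44 long, 34 high, 160 above the table on the mirror's upright turning axis. x is the way the mirror faces (square to the wing's flat sides), y along the wing, z up. Under it, in the same plane and turning with it on a post, is the mirror in a black frame, 70 wide, 60 high, 8 thick, centre 100 above the table.
- mirror (a joint): turn of the mirror: 0 at rest, when it faces the lens squarely; positive is anticlockwise from above; range -0.3 to 1.5. A light spring (0.06 N m per rad) brings it back to 0.
- lens (a point): front of the camera's lens, 195 mm from the mirror's axis, 100 above the table; the camera (black box on a pillar) looks along its -x straight at the mirror and stands on one steel base with it (fixed to the table, unknown yaw). z up. The mirror is right when its face direction halves the angle between the directions from its axis to lens and disc.
- sight: red needle, 85 long, 4 thick, on the mirror's post 50 above the table. A 2:1 gear turns it twice as far as the mirror, so it points where the camera looks by reflection (at the lens when the mirror is at 0). Origin on the table under the mirror's axis, x level along the needle. The mirror is right when this x line, seen from above, runs through the disc's centre.
- jar: glass jar of coloured seals, 76 across, 100 high, loose; leave alone
- spanner: steel spanner lying flat, loose; leave alone
- radio: blue handheld radio lying flat, loose, 34 high; leave alone
- pointer: bamboo pointer rod lying flat, 440 long, loose; leave alone
- parcel: cardboard parcel 160 x 120 x 90, loose; leave alone
- tape: roll of tape, 100 across, 45 high, loose; leave alone

How it is judged (in metres and radians):
On the way, in this order (a step that is already met when the one before it is completed fails the run):
1. the blade has lifted the cover (value of joint cover above 0.3 rad and contact force between blade and cover above 0.1 N), for 0.05 s.
2. the cover stands open (value of joint cover above 1.2 rad), for 0.1 s.
3. the blade lies on the table, let go (height (world z) of blade_grip below 0.03 m and height (world z) of blade_tip below 0.05 m and contact force between the fingers and blade below 0.1 N), for 0.2 s.
4. the mirror is held so that the sight line falls on the disc (y of disc in the frame of sight between -0.03 and 0.03 m and x of disc in the frame of sight above 0.1 m and contact force between the fingers and mirror above 0.3 N), for 0.3 s.
At the end, for the whole second after the job is handed in: The cover stands open by more than 1.2 rad, the blade lies let go on the table, and the fingers still hold the mirror, at rest, at an angle where the camera's reflected sight line passes within 30 mm (the disc's radius) of the disc's centre, seen from above (all of step 3 and all of step 4 and value of joint cover above 1.2 rad and contact force between blade and mirror below 0.1 N and velocity of joint mirror between -0.1 and 0.1 rad/s); the arm keeps its last pose, push and grip.
It fails at once if the arm or gripper body touches the cover (contact force between the arm and cover above 0.5 N).
It fails at once if the fingers touch the cover (contact force between the fingers and cover above 0.5 N).
It fails at once if another thing on the table is moved by more than 30 mm (distance of any of jar, spanner, radio, pointer, parcel, tape from where it was at the start of the episode above 0.03 m).
It also fails if it takes over 58 s, if anything falls off the work surface, if the arm or the gripper's body presses on something with over 40 N, if the wrist force passes 120 N, or if a joint passes its speed limit or range.

## Robot

A 7-joint arm with a two-finger parallel gripper is mounted at the origin on the work surface. World frame = base frame: x ahead of the robot, y to its left, z up, the work surface at z = 0. Lengths are in m, angles in degrees, forces in N, time in s.
With the tool pointing down it reaches from about 0.425 to 0.95 m from the base axis. Payload 4.7 kg.
Tool frame: the origin (TCP) lies on the centre line of the jaws, within the pads' length; the fingertips stand 25 mm ahead of it and the grasp point (between the pads) lies 6 mm ahead of it; x points along the fingers, z is the direction in which the jaws open and shut, and the axes are right-handed (so a half turn about x gives the same grasp; the last joint's range is limited). The gripper opens to 85 mm and grips with 20 to 120 N. Pads are 22 mm wide; open, the fingers measure 114 mm over their backs; the gripper's body (76 mm by 85 mm) begins 54 mm behind the grasp point. The pads swing forward as they close: fully open they stand 13 mm farther back than shut.
Start: joints at [-74.135, 26.849, -2.785, 87.806, 1.381, 65.374, -4.715], TCP at [0.203, 0.644, 0.256] pointing down, gripper open.
Joint ranges: [-148.3, 148.3], [-19.14, 114.17], [-79.39, 73.82], [5.75, 140.21], [-59.74, 239.74], [12.07, 113.84], [-152.46, 152.46]. Speed limits (degrees/s): [147.25, 147.25, 180, 180, 180, 180, 180].

## Interface

Orientations are given as [roll, pitch, yaw] about the fixed x, y, z axes, in that order (R = Rz(yaw) Ry(pitch) Rx(roll)).
In Python, from station import * gives the robot as it stands.
- The arm moves only by the tool apply_moves, never from a script. Its argument "series" is a list of rows, each a list of 5 numbers: the opening, from 0 (shut) to 1 (fully open), then the shift along the tool's x, y, z in m, then the turn about the tool's x in degrees. In form: [[grip, tx, ty, tz, yaw], ...]. A call has 1 to 5 rows; each row is the pose to reach, as a shift and turn from the pose measured when the call began, along the tool's axes at that moment; what a row does not reach only later rows make up. A row lasts 1/8 s, in which the tool goes at most 62.5 mm and 10.7 degrees, less where a joint would pass 70% of its speed; a pose out of reach is approached as far as the arm can. A call with a gripper value outside its range is refused whole. The fingers move at their own pace and stop on an object; "squeeze" is the grip in N (left out, the last holds). Time passes only in rows, so rows that repeat a pose let the fingers close. It gives the time, the measured TCP pose, the force and the opening at its end, in the units of the state.
- get_obs(): the state, without advancing time (a new reading comes with each control period).
- get_image(name): name is "scene" or "top" or "wrist"; returns a dict with "pixels" (384x512x3 uint8, blue, green, red), "z_map" (384x512 float32, m along the optical axis (not along the pixel's ray), 0 where there is no reading), "K" (3x3 intrinsics, pixels), "extrinsics" (4x4, takes a point from camera to world coordinates). Camera axes: x right, y up, looking along -z (the intrinsics and any distortion apply to the point x, -y, -z); pixel columns grow to the right and rows downward; lengths in m; the calibration is good to about 2 mm. A picture is of the moment at which its call begins.
- job_done(): hands the job in, once; it reports no verdict.
Trained networks look in the newest picture that a camera, given by its name, has taken for a name from the list of things; names that differ only in an ending like _2 or _b are one class to them, and where a whole thing is asked for, a point or a joint stands for the part that bears it (a point fixed in the world has none). Each returns a list of dicts, best first, with "confidence" (0 to 1); they miss things now and then, are a little off and sometimes report something else, mostly with a low value. They report only what shows in the picture. A call takes as long as a camera call.
- masks_of(camera, target): "pixels" (384x512 bool, what is visible of it) and "extent" ([left, top, right, bottom] in pixels, round what is visible of it).
- spot_point(camera, target): "uv" ([column, row] in pixels: a listed point, or the origin of a listed thing).
The state is a dict: "clock": time; "joint_positions": joint angles; "qvel": joint speeds; "joint_efforts": joint torques, N m; "eef_pos": TCP position; "orientation": TCP orientation; "force": force on the tool from outside, world axes, zero at the start; "torque": the same for the moment, N m; "gripper_width": finger opening in m.
Only numpy, scipy, OpenCV 4.12 (cv2) and the standard library are available. Lean on these libraries where they do the work, as an engineer would, in place of code of your own. Each camera call takes 0.05 s, during which the arm holds its last target. There are 200 camera calls.

## Working session

There is one attempt and no reset: what is moved stays moved. The work goes in short steps, Python scripts to look and compute and a tool call to move; the robot and the scene stay as the last step left them, time stands still between calls to the robot, and variables do not carry over. Pictures are saved under pics/ and viewed, about 8 in all and at most 12, crops included, and the job is handed in when it is done.

Besides the shell and the picture viewer there is one more tool, called after "Request:" by a JSON object that holds its "api" and its "payload". apply_moves: Moves the arm, as the interface text tells. Its arguments: {"type":"object","properties":{"series":{"type":"array","items":{"type":"array","items":{"type":"number"}}},"squeeze":{"type":"number"}},"required":["series"]}

```bash
mkdir -p pics; cat > h.py <<'E'
from station import *
import numpy as np, cv2
def w(im,uv,z=None):
    K=im["K"];E=np.array(im["extrinsics"]);u,v=uv
    if z is None:
        p=im["z_map"][int(round(v))-1:int(round(v))+2,int(round(u))-1:int(round(u))+2]; d=np.median(p[p>0]) if (p>0).any() else 0
    r=np.array([(u-K[0][2])/K[0][0],-(v-K[1][2])/K[1][1],-1.])
    if z is None: return E[:3,:3]@(r*d)+E[:3,3]
    R=E[:3,:3]@r; return E[:3,3]+R*(z-E[2,3])/R[2]
def cloud(im,m):
    K=im["K"];E=np.array(im["extrinsics"]);v,u=np.nonzero(m&(im["z_map"]>0));d=im["z_map"][v,u]
    P=np.c_[(u-K[0][2])/K[0][0]*d,-(v-K[1][2])/K[1][1]*d,-d]
    return P@E[:3,:3].T+E[:3,3]
E
cat > a.py <<'E'
from h import *
np.set_printoptions(precision=4,suppress=True)
print(get_obs())
for c in("scene","top"):
    im=get_image(c);cv2.imwrite(f"pics/{c}0.png",im["pixels"]);print(c,im["extrinsics"][:3],im["K"][0])
    for t in("blade_grip","blade_tip","cover_hinge","lip","wing","lens","sight"):
        for r in spot_point(c,t)[:2]: print(c,t,np.array(r["uv"]),round(r["confidence"],2),w(im,r["uv"]))
    for t in("jar","spanner","radio","pointer","parcel","tape"):
        for r in masks_of(c,t)[:1]: 
            P=cloud(im,r["pixels"]); print(t,round(r["confidence"],2),P.min(0),P.max(0))
E
python3 a.py
```

```text
{'clock': 0.0, 'joint_positions': array([-74.1341,  26.8961,  -2.7853,  87.875 ,   1.3793,  65.3743,
        -4.7161]), 'qvel': array([-0.0169,  0.1681, -0.0284, -0.0241, -0.1045, -0.0759,  0.121 ]), 'joint_efforts': array([  0.0003, -51.0328,  -0.0464, -23.7701,   0.0108,   0.0078,
        -0.    ]), 'eef_pos': array([0.203 , 0.6432, 0.2553]), 'orientation': array([-178.8417,   89.8881, -106.362 ]), 'force': array([ 0.4607, -0.6415,  0.3273]), 'torque': array([-0.0732,  0.0576,  0.0775]), 'gripper_width': 0.08583973576842902}
scene [[ 0.8218 -0.4012  0.4047  1.1191]
 [ 0.5698  0.5879 -0.5742 -0.8049]
 [-0.0076  0.7024  0.7117  1.1431]] [492.3974   0.     247.5324]
scene blade_grip [223.8 217.3] 0.92 [ 0.4855 -0.0332  0.015 ]
scene blade_tip [246.  182.6] 0.96 [0.4477 0.1394 0.0022]
scene cover_hinge [292.9 165.2] 0.97 [0.5595 0.2472 0.056 ]
scene cover_hinge [182.6 269.3] 0.52 [ 0.5074 -0.2536  0.0178]
scene lip [292.  186.3] 0.59 [0.6074 0.162  0.0562]
scene wing [173.8 234.5] 0.96 [ 0.5038 -0.2597  0.1727]
scene lens [243.2 276.9] 0.8 [ 0.6993 -0.2322  0.1131]
scene sight [184.6 2
[... 770 characters left out ...]
0116]
top cover_hinge [198.3 179.7] 0.81 [0.5559 0.252  0.0522]
top lip [225.5 166.2] 0.79 [0.6119 0.1609 0.0035]
top wing [348.3 196.7] 0.53 [ 0.4915 -0.2508  0.1759]
top wing [336.8 142.9] 0.42 [ 0.6986 -0.2386  0.0204]
top lens [337.8 140.7] 0.75 [ 0.6878 -0.2274  0.1136]
top sight [393.7 203.4] 0.71 [ 0.4846 -0.4447  0.0015]
jar 0.7 [ 0.3473  0.362  -0.0094] [0.4221 0.4366 0.109 ]
spanner 0.61 [ 0.3996 -0.4461 -0.0051] [ 0.5576 -0.4162  0.0176]
radio 0.73 [ 0.3035 -0.4013 -0.0045] [ 0.3603 -0.1981  0.0497]
pointer 0.73 [ 0.4612  0.353  -0.0071] [0.9093 0.3756 0.0233]
parcel 0.76 [ 0.499   0.4322 -0.0065] [0.6853 0.5992 0.1066]
tape 0.72 [ 0.6058 -0.4819 -0.0012] [ 0.7033 -0.3812  0.055 ]
```

View pics/scene0.png

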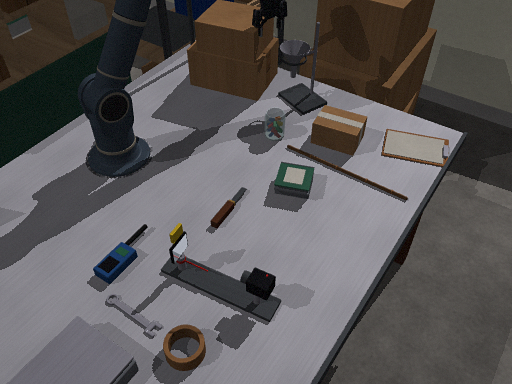

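View pics/top0.png

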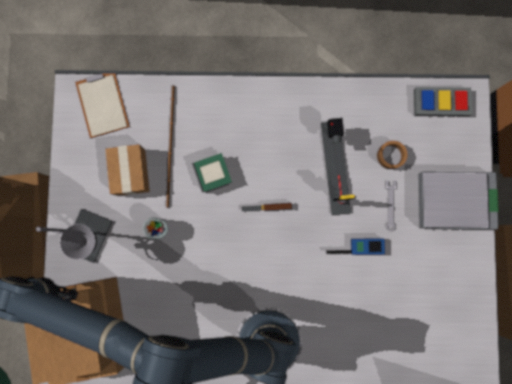

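The scene view shows the blade tool at about (225,210), the green cover at (295,178), the mirror at (178,245) and the camera at (260,283). The top view agrees: handle (277,207), cover (212,173), wing (346,197), camera (335,127). Next I'll fit the geometry from the masks and depth.

```bash
cat > b.py <<'E'
from h import *
from scipy.spatial.transform import Rotation as R
np.set_printoptions(precision=4,suppress=True)
o=get_obs();print(R.from_euler('xyz',o['orientation'],degrees=True).as_matrix())
for c in("top","scene"):
    im=get_image(c)
    for t in("blade_grip","lip","wing","lens"):
        for r in masks_of(c,t)[:1]:
            m=r["pixels"];P=cloud(im,m);print(c,t,round(r["confidence"],2),m.sum(),r["extent"],"z%",np.percentile(P[:,2],[5,50,95]))
            if t=="lens":print(P.min(0),P.max(0))
            Q=P
            if t=="lip":Q=P[P[:,2]>0.047]
            if t=="wing":Q=P[P[:,2]>0.07]
            if t=="blade_grip":Q=P[P[:,2]>0.008]
            if len(Q)<5: continue
            (cx,cy),(a,b),ang=cv2.minAreaRect((Q[:,:2]*1000).astype(np.float32));print("  rect",cx,cy,a,b,ang)
            q=Q[:,:2]-Q[:,:2].mean(0);v=np.linalg.svd(q,full_matrices=False)[2][0];print("  mean",Q.mean(0),"axis",np.degrees(np.arctan2(v[1],v[0])))
    for t,z in(("blade_grip",.026),("blade_tip",.0145),("cover_hinge",.05),("lip",.05),("wing",.16),("lens",.1),("sight",0)):
        print(t,[(w(im,r["uv"],z)[:2],round(r["confidence"],2)) for r in spot_point(c,t)[:2]])
    # colour-based: red needle, yellow wing, green cover
    h=cv2.cvtColor(im["pixels"],cv2.COLOR_BGR2HSV)
    for n,lo,hi,zz in(("yellow",(22,150,90),(35,255,255),.14),("red",(0,170,90),(6,255,255),.02),("green",(60,100,20),(95,255,255),.03)):
        m=cv2.inRange(h,lo,hi)>0;P=cloud(im,m);P=P[(P[:,2]>zz)&(P[:,2]<.2)&(abs(P[:,1])<.37)&(P[:,0]>.4)]
        if len(P)>4:
            q=P[:,:2]-P[:,:2].mean(0);v=np.linalg.svd(q,full_matrices=False)[2][0];print(n,len(P),P.mean(0),P.min(0),P.max(0),np.degrees(np.arctan2(v[1],v[0])),cv2.minAreaRect((P[:,:2]*1000).astype(np.float32)))
E
python3 b.py
```

```text
[[-0.     -0.9536  0.3011]
 [ 0.0001  0.3011  0.9536]
 [-1.      0.      0.0001]]
top blade_grip 0.84 312 [243.8, 202.5, 293.1, 210.9] z% [0.0097 0.0227 0.0318]
  rect 464.426513671875 13.550605773925781 24.22615623474121 178.20848083496094 4.289653301239014
  mean [0.4647 0.0055 0.0224] axis -85.85449651939705
top lip 0.68 900 [197.1, 152.2, 230.2, 191.0] z% [0.0485 0.0553 0.0625]
  rect 583.6616821289062 204.71644592285156 110.00355529785156 104.24486541748047 20.390911102294922
  mean [0.583  0.2044 0.0555] axis -162.92788943056948
top wing 0.41 77 [332.7, 195.1, 358.1, 198.8] z% [0.0908 0.1694 0.1828]
  rect 491.583251953125 -244.62367248535156 9.304619789123535 64.55152130126953 6.341975212097168
  mean [ 0.49   -0.2434  0.1515] axis -84.1961483935676
top lens 0.8 1899 [322.6, 116.7, 353.0, 216.0] z% [0.0055 0.0143 0.1264]
[ 0.443  -0.2894 -0.0058] [ 0.782  -0.1816  0.1838]
  rect 613.3876953125 -232.718505859375 342.64642333984375 77.64595031738281 8.413350105285645
  mean [ 0.6114 -0.2295  0.0391] axis -172.21735526036213
blade_grip [(array([ 0.4704, -0.0215]), 0.77), (array([
[... 1946 characters left out ...]
), 0.86), (array([ 0.6922, -0.4704]), 0.51)]
sight [(array([ 0.4962, -0.2435]), 0.37)]
yellow 49 [ 0.4991 -0.2481  0.1781] [ 0.492  -0.268   0.1492] [ 0.5057 -0.2253  0.1838] -83.06169964519785 ((498.3337707519531, -246.75888061523438), (10.954986572265625, 43.13513946533203), 5.668094158172607)
red 25 [ 0.5601 -0.2367  0.0588] [ 0.5054 -0.2452  0.0479] [ 0.7485 -0.199   0.1275] 9.881442896569295 ((627.9739990234375, -224.07186889648438), (245.78781127929688, 13.78982162475586), 8.549339294433594)
green 468 [0.5927 0.2001 0.0569] [0.5212 0.1389 0.0487] [0.6561 0.2719 0.0632] 21.008713080258836 ((589.34228515625, 204.84487915039062), (108.98774719238281, 110.54753875732422), 19.3419189453125)
```

```bash
cat > g.py <<'E'
import sys
from h import *
from scipy.spatial.transform import Rotation as R
def go(x,y,z,yaw):
    "row shift/turn to bring TCP to x,y,z with tool z axis at yaw deg (mod 180)"
    o=get_obs();M=R.from_euler('xyz',o['orientation'],degrees=True).as_matrix()
    d=M.T@(np.array([x,y,z])-o['eef_pos']);cur=np.degrees(np.arctan2(M[1,2],M[0,2]))
    t=-((yaw-cur+90)%180-90)
    print("clock",o['clock'],"tcp",o['eef_pos'].round(4),"zyaw",round(cur,2),"tilt",M[:,0].round(3),"w",round(o['gripper_width'],4),"F",o['force'].round(2),"j",o['joint_positions'].round(0))
    print("row",d.round(4),"turn",round(t,2),"rows",np.ceil(max(np.linalg.norm(d)/.0625,abs(t)/10.7)))
if __name__=="__main__": go(*map(float,sys.argv[1:5]))
E
echo
```

Request:
{"api": "apply_moves", "payload": {"series": [[1, 0, -0.315, -0.176, 50], [1, 0, -0.315, -0.176, 50], [1, 0, -0.315, -0.176, 50], [1, 0, -0.315, -0.176, 50], [1, 0, -0.315, -0.176, 50]]}}

```text
clock: 3.22
eef_pos: [0.4186, 0.4148, 0.2567]
orientation: [34.4, 89.9, 56.7]
force: [-0.1, 1.3, -0.3]
gripper_width: 0.0852
```

```bash
python3 g.py 0.47 -0.02 0.2 5
```

```text
clock 3.225 tcp [0.4186 0.4148 0.2567] zyaw 22.24 tilt [ 0.001  0.001 -1.   ] w 0.0852 F [-0.09  1.28 -0.31] j [-58.  19.  12. 101.  -5.  61. -22.]
row [ 0.0564 -0.4219 -0.1171] turn 17.24 rows 8.0
```

Request:
{"api": "apply_moves", "payload": {"series": [[1, 0.056, -0.422, -0.117, 17], [1, 0.056, -0.422, -0.117, 17], [1, 0.056, -0.422, -0.117, 17], [1, 0.056, -0.422, -0.117, 17], [1, 0.056, -0.422, -0.117, 17]]}}

```text
clock: 3.85
eef_pos: [0.4548, 0.1066, 0.2171]
orientation: [35.1, 89.9, 40.4]
force: [1.1, -0.1, -0.3]
gripper_width: 0.0854
```

```bash
python3 g.py 0.47 -0.02 0.2 5
```

```text
clock 3.85 tcp [0.4548 0.1066 0.2171] zyaw 5.26 tilt [ 0.002  0.002 -1.   ] w 0.0854 F [ 1.09 -0.05 -0.32] j [-39.  10.  24. 119.  -5.  52.  -7.]
row [ 0.0169 -0.1275  0.0035] turn 0.26 rows 3.0
```

Request:
{"api": "apply_moves", "payload": {"series": [[1, 0.017, -0.127, 0.0035, 0], [1, 0.017, -0.127, 0.0035, 0], [1, 0.017, -0.127, 0.0035, 0], [1, 0.017, -0.127, 0.0035, 0]]}}

```text
clock: 4.35
eef_pos: [0.4701, -0.0193, 0.2]
orientation: [39.8, 89.8, 45.1]
force: [-0.6, 1.0, 0.6]
gripper_width: 0.0855
```

```bash
cat > c.py <<'E'
from h import *
np.set_printoptions(precision=4,suppress=True)
im=get_image("wrist");cv2.imwrite("pics/w1.png",im["pixels"])
for t,z in(("blade_grip",.026),("blade_tip",.0145)):
    print(t,[(w(im,r["uv"],z),w(im,r["uv"]),np.array(r["uv"]),round(r["confidence"],2)) for r in spot_point("wrist",t)[:2]])
for r in masks_of("wrist","blade_grip")[:1]:
    P=cloud(im,r["pixels"]);Q=P[P[:,2]>.008];print(r["confidence"],len(Q),np.percentile(Q[:,2],[5,50,95]),Q.min(0),Q.max(0),cv2.minAreaRect((Q[:,:2]*1000).astype(np.float32)))
    H=Q[Q[:,2]>.021];print("handle",H.min(0),H.max(0),cv2.minAreaRect((H[:,:2]*1000).astype(np.float32)))
E
python3 c.py; python3 g.py 0.47 -0.02 0.03 5
```

```text
blade_grip [(array([ 0.4677, -0.0227,  0.026 ]), array([ 0.4677, -0.0224,  0.0271]), array([249.9, 180.8]), 0.55)]
blade_tip [(array([0.4621, 0.1058, 0.0145]), array([0.4621, 0.108 , 0.0023]), array([256. ,  49.6]), 0.75)]
0.9 3519 [0.0148 0.0259 0.0279] [ 0.4535 -0.074   0.0133] [0.4862 0.1039 0.0291] ((467.9298400878906, 15.007026672363281), (23.509082794189453, 177.38253784179688), 4.737518310546875)
handle [ 0.4558 -0.074   0.021 ] [0.4862 0.0326 0.0291] ((470.8619384765625, -20.37325668334961), (23.509082794189453, 106.37938690185547), 4.737518310546875)
clock 4.55 tcp [ 0.4701 -0.0177  0.2   ] zyaw 5.46 tilt [ 0.002  0.002 -1.   ] w 0.0852 F [-0.18  0.07 -0.44] j [-28.  12.  29. 120.  -8.  50.  11.]
row [ 0.17   -0.0026 -0.0007] turn 0.46 rows 3.0
```

View pics/w1.png

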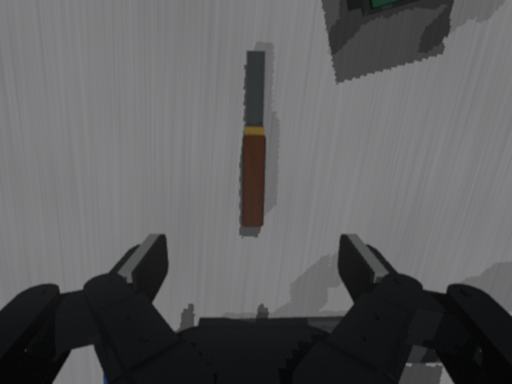

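Seen in the wrist view: handle at about (254,180), blade tip at (256,50), square to the jaws. I'll go down and grip about 18 mm towards the blade.

Request:
{"api": "apply_moves", "payload": {"series": [[0.7, 0.06, 0.012, 0, 0.7], [0.7, 0.12, 0.012, 0, 0.7], [0.7, 0.16, 0.012, 0, 0.7], [0.7, 0.169, 0.012, 0, 0.7], [0.7, 0.169, 0.012, 0, 0.7]]}}

```text
clock: 5.18
eef_pos: [0.4698, -0.0049, 0.0314]
orientation: [38.5, 89.8, 43.3]
force: [-0.1, -0.0, 0.7]
gripper_width: 0.0601
```

```bash
python3 g.py 0.4697 -0.006 0.03 4.7
```

```text
clock 5.175 tcp [ 0.4698 -0.0049  0.0314] zyaw 4.81 tilt [ 0.002  0.002 -1.   ] w 0.0601 F [-0.08 -0.    0.73] j [-21.  29.  20. 126. -21.  28.  21.]
row [ 0.0014 -0.0011 -0.0002] turn 0.11 rows 1.0
```

Request:
{"api": "apply_moves", "payload": {"series": [[0, 0.001, 0, 0, 0], [0, 0.001, 0, 0, 0], [0, 0.001, 0, 0, 0], [0, 0.001, 0, 0, 0], [0, 0.001, 0, 0, 0]], "squeeze": 100}}

```text
clock: 5.8
eef_pos: [0.4709, -0.0046, 0.0321]
orientation: [29.0, 89.6, 33.7]
force: [-1.1, -0.2, 8.2]
gripper_width: 0.0218
```

Request:
{"api": "apply_moves", "payload": {"series": [[0, -0.05, 0, 0, 0], [0, -0.11, 0, 0, 0], [0, -0.12, 0, 0, 0]]}}

```text
clock: 6.18
eef_pos: [0.4726, -0.0051, 0.1562]
orientation: [17.2, 89.1, 22.0]
force: [0.3, -0.2, -1.0]
gripper_width: 0.0218
```

```bash
python3 g.py 0.645 0.005 0.15 20.4
```

```text
clock 6.175 tcp [ 0.4726 -0.0051  0.1562] zyaw 4.78 tilt [ 0.014  0.006 -1.   ] w 0.0218 F [ 0.27 -0.16 -0.96] j [-29.  16.  29. 122. -12.  43.  13.]
row [ 0.0087 -0.0044  0.1725] turn -15.62 rows 3.0
```

Request:
{"api": "apply_moves", "payload": {"series": [[0, 0.006, -0.025, 0.183, -15.6], [0, 0.006, -0.025, 0.183, -15.6], [0, 0.006, -0.025, 0.183, -15.6], [0, 0.006, -0.025, 0.183, -15.6], [0, 0.006, -0.025, 0.183, -15.6]]}}

```text
clock: 6.8
eef_pos: [0.6556, -0.0148, 0.1513]
orientation: [7.9, 89.3, 28.3]
force: [-0.1, -0.6, -0.3]
gripper_width: 0.0219
```

```bash
cat > d.py <<'E'
from h import *
import sys
from scipy.spatial.transform import Rotation as R
np.set_printoptions(precision=4,suppress=True)
o=get_obs();M=R.from_euler('xyz',o['orientation'],degrees=True).as_matrix();T=o['eef_pos']
im=get_image("wrist");cv2.imwrite(f"pics/{sys.argv[1]}.png",im["pixels"])
for t in("blade_tip","lip","cover_hinge"):
    for r in spot_point("wrist",t)[:1]: p=w(im,r["uv"]);print(t,p,np.array(r["uv"]),round(r["confidence"],2),"in tool",M.T@(p-T))
for t in("blade_grip","lip"):
  for r in masks_of("wrist",t)[:1]:
    P=cloud(im,r["pixels"])
    if t=="lip": P=P[(P[:,2]>.047)&(P[:,2]<.07)]
    print(t,r["confidence"],len(P),np.percentile(P[:,2],[5,50,95]),cv2.minAreaRect((P[:,:2]*1000).astype(np.float32)))
    if t=="blade_grip":
        q=(P-T)@M; b=q[q[:,1]>.05 if q[:,1].max()>.05 else q[:,1]<-.05]; print("blade in tool",b.min(0),b.max(0),"x~y,z~y fits",np.polyfit(b[:,1],b[:,0],1),np.polyfit(b[:,1],b[:,2],1),len(b))
E
python3 d.py w2; python3 g.py 0.655 0.016 0.15 20.4
```

```text
blade_tip [0.6195 0.0874 0.1343] [255.9  11.8] 0.57 in tool [0.0172 0.1083 0.0015]
blade_grip 0.91 13569 [0.1335 0.1358 0.1465] ((638.187255859375, 38.71449279785156), (44.13972473144531, 188.97528076171875), 22.359851837158203)
blade in tool [ 0.0147  0.05   -0.0179] [0.1519 0.1503 0.0201] x~y,z~y fits [0.2009 0.0025] [-0.0026  0.0009] 5809
clock 7.1 tcp [ 0.6564 -0.0145  0.1531] zyaw 20.39 tilt [ 0.014  0.006 -1.   ] w 0.0217 F [-0.11  0.09 -1.07] j [-19.  32.  24.  98. -16.  53.  32.]
row [0.0033 0.0291 0.0092] turn -0.01 rows 1.0
```

View pics/w2.png

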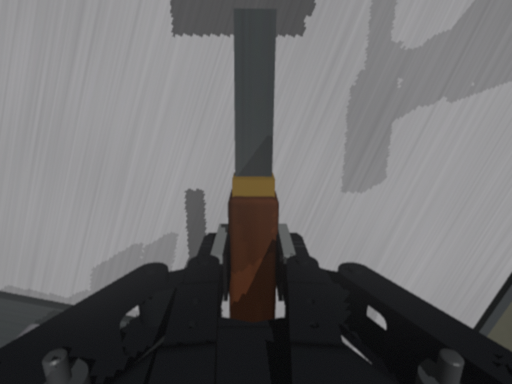

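Wrist view: the blade is held straight, with its tip at (256,12), 108 mm ahead of the TCP and about 18.5 mm below it. Next I'll move in front of the gap.

```bash
python3 g.py 0.6476 0.037 0.0625 20.4
```

```text
clock 7.1 tcp [ 0.6564 -0.0145  0.1531] zyaw 20.39 tilt [ 0.014  0.006 -1.   ] w 0.0217 F [-0.11  0.09 -1.07] j [-19.  32.  24.  98. -16.  53.  32.]
row [0.0908 0.0513 0.0083] turn -0.01 rows 2.0
```

Request:
{"api": "apply_moves", "payload": {"series": [[0, 0.05, 0.0, 0.008, 0], [0, 0.09, 0.0, 0.008, 0], [0, 0.0908, 0.03, 0.0083, 0], [0, 0.0908, 0.051, 0.0083, 0], [0, 0.0908, 0.051, 0.0083, 0]]}}

```text
clock: 7.72
eef_pos: [0.6477, 0.0397, 0.0633]
orientation: [6.8, 89.0, 27.4]
force: [-0.7, -0.7, -0.9]
gripper_width: 0.0217
```

```bash
cat > e.py <<'E'
from h import *
import sys
np.set_printoptions(precision=4,suppress=True)
o=[]
for c,b in(("scene",(225,130,385,250)),("top",(180,120,300,220))):
    im=get_image(c);o.append(cv2.resize(im["pixels"][b[1]:b[3],b[0]:b[2]],(400,300),interpolation=cv2.INTER_CUBIC))
    for t in("blade_tip","lip","cover_hinge"):
        for r in spot_point(c,t)[:1]: print(c,t,np.array(r["uv"]),w(im,r["uv"]),round(r["confidence"],2))
cv2.imwrite(f"pics/{sys.argv[1]}.png",np.hstack(o))
E
python3 e.py s1; python3 d.py w3; python3 g.py 0.6476 0.037 0.0625 20.4
```

```text
scene blade_tip [132.  312.8] [ 0.4817 -0.4287  0.0075] 0.24
scene lip [293.9 187.5] [0.6817 0.0332 0.1998] 0.66
scene cover_hinge [294.6 166.4] [0.6792 0.0319 0.2769] 0.79
top blade_tip [236.1 167.4] [0.608  0.1226 0.0036] 0.52
top lip [226.  168.8] [0.5955 0.1556 0.0529] 0.9
top cover_hinge [198.8 175.8] [0.5692 0.2501 0.0562] 0.89
blade_tip [0.6083 0.1522 0.0012] [256.4   8.5] 0.77 in tool [0.0617 0.123  0.0022]
blade_grip 0.55 13410 [0.045  0.0474 0.058 ] ((638.4180908203125, 59.32557678222656), (34.33749771118164, 191.75732421875), 21.01466178894043)
blade in tool [ 0.0145  0.05   -0.0118] [0.0632 0.1211 0.0135] x~y,z~y fits [0.0158 0.0161] [ 0.0132 -0.0004] 5772
clock 8.425 tcp [0.6477 0.0367 0.0625] zyaw 20.38 tilt [ 0.014  0.006 -1.   ] w 0.022 F [ 0.06  0.25 -1.65] j [-22.  38.  21. 102. -19.  43.  30.]
row [-0.      0.0003 -0.    ] turn -0.02 rows 1.0
```

View pics/w3.png

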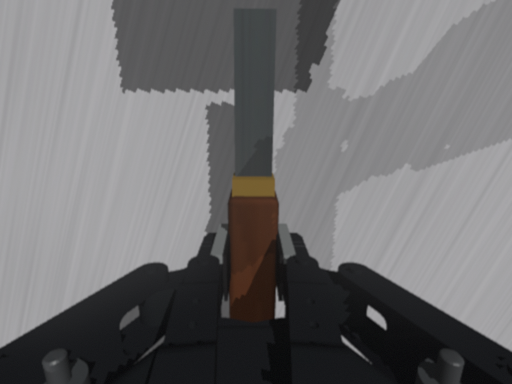

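Blade tip still at (256,10), level and clear of the case shadow. I'll advance into the gap step by step and watch the force.

Request:
{"api": "apply_moves", "payload": {"series": [[0, 0, 0.012, 0, 0], [0, 0, 0.02, 0, 0], [0, 0, 0.024, 0, 0], [0, 0, 0.026, 0, 0], [0, 0, 0.026, 0, 0]]}}

```text
clock: 9.05
eef_pos: [0.6387, 0.0611, 0.0626]
orientation: [2.7, 89.1, 23.0]
force: [-0.4, -0.7, -1.4]
gripper_width: 0.0215
```

Request:
{"api": "apply_moves", "payload": {"series": [[0, 0, 0.002, 0, 0], [0, 0, 0.004, 0, 0], [0, 0, 0.005, 0, 0], [0, 0, 0.005, 0, 0]]}}

```text
clock: 9.55
eef_pos: [0.6369, 0.0659, 0.0625]
orientation: [2.8, 89.1, 23.2]
force: [-0.6, -0.7, -1.6]
gripper_width: 0.0216
```

```bash
python3 e.py s2; python3 g.py 0.6476 0.037 0.0625 20.4
```

```text
scene lip [292.  187.7] [0.6682 0.0477 0.1794] 0.7
scene cover_hinge [298.1 167.8] [0.6706 0.069  0.2391] 0.61
top blade_tip [226.6 167.9] [0.6001 0.1542 0.0429] 0.69
top lip [224.3 167.4] [0.5998 0.1614 0.0567] 0.59
top cover_hinge [198.9 179.5] [0.5565 0.2498 0.0534] 0.88
clock 9.95 tcp [0.6369 0.0657 0.0626] zyaw 20.38 tilt [ 0.014  0.006 -1.   ] w 0.0221 F [-0.41 -0.66 -1.17] j [-25.  37.  21. 103. -19.  42.  27.]
row [ 0.     -0.0306 -0.    ] turn -0.02 rows 1.0
```

View pics/s2.png

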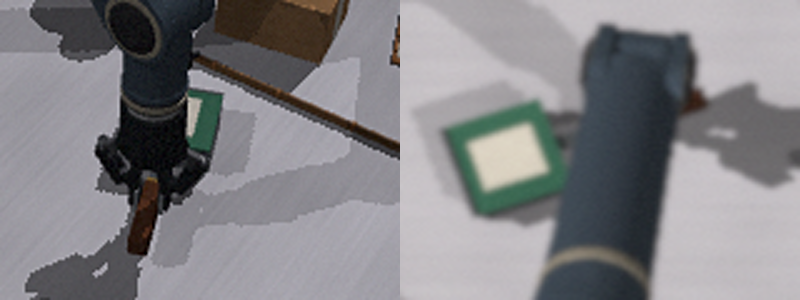

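The crops show the blade straight in line with the cover, with its tip by the front edge and partly hidden by the arm. There is no contact yet, so I'll feel for the front wall.

Request:
{"api": "apply_moves", "payload": {"series": [[0, 0, 0.002, 0, 0], [0, 0, 0.004, 0, 0], [0, 0, 0.005, 0, 0], [0, 0, 0.005, 0, 0]]}}

```text
clock: 10.45
eef_pos: [0.6364, 0.0666, 0.0631]
orientation: [-15.0, 89.0, 5.3]
force: [2.6, -7.8, -0.4]
gripper_width: 0.0214
```

Contact at 8 N is the front wall, where it was expected (tip about 12 mm under the lip). I'll back off 1.5 mm and lift along the arc (r≈91 mm).

Request:
{"api": "apply_moves", "payload": {"series": [[0, 0, -0.0015, 0, 0], [0, -0.006, -0.0015, 0, 0], [0, -0.014, -0.001, 0, 0], [0, -0.023, 0.0003, 0, 0], [0, -0.032, 0.0026, 0, 0]]}}

```text
clock: 11.08
eef_pos: [0.6348, 0.0695, 0.0958]
orientation: [-14.0, 89.0, 6.3]
force: [0.4, 0.1, -2.7]
gripper_width: 0.0221
```

Request:
{"api": "apply_moves", "payload": {"series": [[0, -0.0128, 0.005, 0, 0], [0, -0.0247, 0.012, 0, 0], [0, -0.0354, 0.0205, 0, 0], [0, -0.0447, 0.0305, 0, 0], [0, -0.05, 0.038, 0, 0]]}}

```text
clock: 11.7
eef_pos: [0.6208, 0.106, 0.1465]
orientation: [-13.1, 89.0, 7.2]
force: [0.4, -1.0, -1.5]
gripper_width: 0.0219
```

```bash
python3 e.py s3; python3 g.py 0.6364 0.0666 0.0631 20.4
```

```text
scene blade_tip [183.6 350.6] [ 0.6576 -0.4311  0.0015] 0.39
scene lip [296.8 154.9] [0.6524 0.0902 0.2608] 0.49
scene cover_hinge [298.8 164. ] [0.6517 0.1081 0.2137] 0.93
top blade_tip [209.7 169.2] [0.5813 0.204  0.1395] 0.46
top lip [210.  168.3] [0.5853 0.2037 0.1326] 0.61
top cover_hinge [197.9 177.7] [0.562  0.2526 0.06  ] 0.81
clock 12.1 tcp [0.6206 0.1047 0.1453] zyaw 20.25 tilt [ 0.016  0.002 -1.   ] w 0.0217 F [-0.42 -0.36 -0.79] j [-31.  30.  24. 102. -16.  50.  21.]
row [ 0.0823 -0.0409  0.0004] turn -0.15 rows 2.0
```

View pics/s3.png

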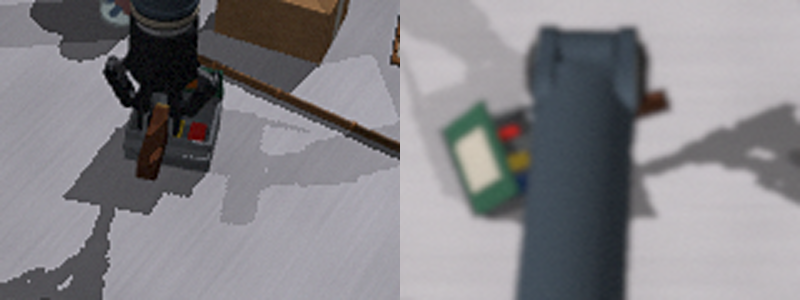

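The crops show the case open inside and the cover at about 1 rad, still on the blade tip. I'll push on to about 1.5 rad.

Request:
{"api": "apply_moves", "payload": {"series": [[0, -0.0045, 0.008, 0, 0], [0, -0.008, 0.016, 0, 0], [0, -0.011, 0.025, 0, 0], [0, -0.013, 0.034, 0, 0], [0, -0.014, 0.043, 0, 0]]}}

```text
clock: 12.72
eef_pos: [0.6052, 0.1459, 0.1593]
orientation: [-13.6, 89.1, 6.7]
force: [0.1, -0.2, -1.0]
gripper_width: 0.0216
```

Request:
{"api": "apply_moves", "payload": {"series": [[0, 0, 0.002, 0, 0], [0, 0, -0.03, 0, 0], [0, 0, -0.07, 0, 0], [0, 0, -0.09, 0, 0], [0, 0, -0.09, 0, 0]]}}

```text
clock: 13.35
eef_pos: [0.6366, 0.06, 0.1596]
orientation: [-14.1, 89.1, 6.0]
force: [-0.3, 1.5, -1.2]
gripper_width: 0.0215
```

```bash
cat > f.py <<'E'
from h import *
np.set_printoptions(precision=4,suppress=True)
import sys
for c in("scene","top"):
    im=get_image(c)
    for t in("disc","lip","cover_hinge"):
        for r in spot_point(c,t)[:1]: print(c,t,np.array(r["uv"]),w(im,r["uv"]),"z=.1:",w(im,r["uv"],.1),round(r["confidence"],2))
    for r in masks_of(c,"lip")[:1]:
        P=cloud(im,r["pixels"]);P=P[P[:,2]>.06]
        print(len(P),P.min(0),P.max(0),P.mean(0),cv2.minAreaRect((P[:,:2]*1000).astype(np.float32)))
E
python3 f.py;python3 g.py 0.655 0.016 0.032 20.4
```

```text
scene disc [297.3 156.4] [0.6737 0.0528 0.2934] z=.1: [0.5723 0.248  0.1   ] 0.71
scene lip [302.4 141.8] [0.5793 0.2603 0.1551] z=.1: [0.5492 0.3197 0.1   ] 0.85
scene cover_hinge [183.9 350.4] [ 0.6576 -0.4301  0.001 ] z=.1: [ 0.6976 -0.4626  0.1   ] 0.54
346 [0.5764 0.2507 0.0603] [0.623  0.278  0.1625] [0.6003 0.2653 0.113 ] ((598.891357421875, 266.49896240234375), (48.39480972290039, 16.3075008392334), 23.200145721435547)
top disc [198.4 178.5] [0.5557 0.2471 0.0895] z=.1: [0.5544 0.2458 0.1   ] 0.58
top lip [197.8 173.1] [0.58   0.2551 0.0461] z=.1: [0.5729 0.2483 0.1   ] 0.68
top cover_hinge [196.7 175.5] [0.5639 0.2511 0.1056] z=.1: [0.5646 0.2519 0.1   ] 0.65
clock 13.85 tcp [0.6363 0.0621 0.1597] zyaw 20.32 tilt [ 0.016  0.002 -1.   ] w 0.0217 F [ 0.65  0.   -1.52] j [-27.  30.  25. 100. -15.  52.  24.]
row [ 0.1279 -0.0492 -0.0005] turn -0.08 rows 3.0Traceback (most recent call last):
  File "f.py", line 10, in <module>
    print(len(P),P.min(0),P.max(0),P.mean(0),cv2.minAreaRect((P[:,:2]*1000).astype(np.float32)))
                 ~~~~~^^^
    return umr_minimum(a, axis, None, out, keepdims, initial, where)
ValueError: zero-size array to reduction operation minimum which has no identity
```

The cover top is at 0.16 m, so it stands upright. I'll lay the blade down in front of the case.

Request:
{"api": "apply_moves", "payload": {"series": [[0, 0.0, -0.045, 0, 0], [0, 0.06, -0.049, 0, 0], [0, 0.11, -0.049, 0, 0], [0, 0.124, -0.049, 0, 0], [0, 0.124, -0.049, 0, 0]]}}

```text
clock: 14.48
eef_pos: [0.6558, 0.0164, 0.0361]
orientation: [-13.7, 89.0, 6.6]
force: [0.1, 0.1, -0.3]
gripper_width: 0.022
```

Request:
{"api": "apply_moves", "payload": {"series": [[0, 0.002, 0, 0, 0], [0, 0.004, 0, 0, 0], [0, 0.004, 0, 0, 0]]}}

```text
clock: 14.85
eef_pos: [0.6561, 0.0166, 0.0328]
orientation: [-13.3, 89.0, 7.0]
force: [-0.1, -0.4, -2.0]
gripper_width: 0.0221
```

Handle bottom is within about 1 mm of the table. I'll open and rise.

Request:
{"api": "apply_moves", "payload": {"series": [[0.0, 0.0015, 0, 0, 0], [0.6, 0.0015, 0, 0, 0], [0.6, 0.0015, 0, 0, 0], [0.6, 0.0015, 0, 0, 0], [0.6, 0.0015, 0, 0, 0]]}}

```text
clock: 15.48
eef_pos: [0.6562, 0.0166, 0.0312]
orientation: [-13.5, 89.0, 6.9]
force: [-0.0, -0.4, 0.3]
gripper_width: 0.0512
```

Request:
{"api": "apply_moves", "payload": {"series": [[0.6, -0.05, 0, 0, 0], [0.6, -0.11, 0, 0, 0], [0.6, -0.17, 0, 0, 0], [0.6, -0.23, 0, 0, 0], [0.6, -0.23, 0, 0, 0]]}}

```text
clock: 16.1
eef_pos: [0.6549, 0.0155, 0.2673]
orientation: [-13.8, 88.3, 6.5]
force: [0.2, -0.3, -1.0]
gripper_width: 0.0509
```

```bash
cat > k.py <<'E'
from h import *
np.set_printoptions(precision=4,suppress=True)
im=get_image("wrist");cv2.imwrite("pics/w4.png",im["pixels"])
for t in("blade_grip","blade_tip","lip","disc"):
    for r in spot_point("wrist",t)[:1]: print(t,w(im,r["uv"]),np.array(r["uv"]),round(r["confidence"],2))
for r in masks_of("wrist","lip")[:1]:
    P=cloud(im,r["pixels"]);print(r["confidence"],P.min(0),P.max(0)); 
    for lo in(.06,.08,.1,.12,.14):
        Q=P[(P[:,2]>lo)&(P[:,2]<lo+.02)]
        if len(Q)>5: print(lo,len(Q),Q.mean(0))
E
python3 k.py; python3 g.py 0.495 -0.246 0.26 -84
```

```text
blade_grip [ 0.6621 -0.0042  0.0269] [247.2 180.3] 0.8
clock 16.4 tcp [0.6513 0.0162 0.2592] zyaw 20.34 tilt [ 0.014  0.002 -1.   ] w 0.0511 F [-0.05  0.46  0.46] j [-25.  26.  28.  93. -13.  64.  27.]
row [-0.0035 -0.1916 -0.2376] turn -75.66 rows 8.0
```

View pics/w4.png

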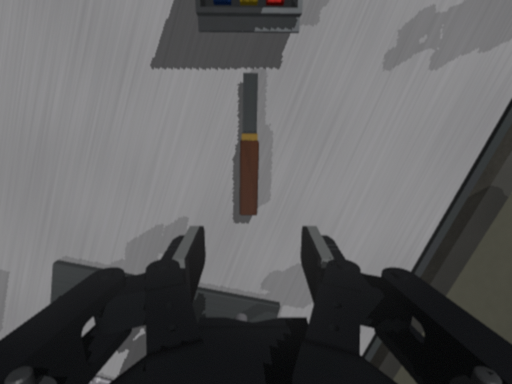

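Blade flat at (250,75–215), let go, clear of the case. Next I'll move over the mirror.

```bash
python3 g.py 0.495 -0.255 0.28 6.5
```

```text
clock 16.4 tcp [0.6513 0.0162 0.2592] zyaw 20.34 tilt [ 0.014  0.002 -1.   ] w 0.0511 F [-0.05  0.46  0.46] j [-25.  26.  28.  93. -13.  64.  27.]
row [-0.0235 -0.2001 -0.2405] turn 13.84 rows 6.0
```

Request:
{"api": "apply_moves", "payload": {"series": [[0.6, -0.023, -0.2, -0.24, 13.8], [0.6, -0.023, -0.2, -0.24, 13.8], [0.6, -0.023, -0.2, -0.24, 13.8], [0.6, -0.023, -0.2, -0.24, 13.8], [0.6, -0.023, -0.2, -0.24, 13.8]]}}

```text
clock: 17.02
eef_pos: [0.4944, -0.2552, 0.2786]
orientation: [2.7, 89.3, 9.2]
force: [1.1, -0.3, 0.8]
gripper_width: 0.0514
```

```bash
cat > m.py <<'E'
from h import *
import sys
np.set_printoptions(precision=4,suppress=True)
im=get_image("wrist");cv2.imwrite(f"pics/{sys.argv[1]}.png",im["pixels"])
for t in("wing","lens","sight"):
    for r in spot_point("wrist",t)[:1]: print(t,w(im,r["uv"]),np.array(r["uv"]),round(r["confidence"],2))
h=cv2.cvtColor(im["pixels"],cv2.COLOR_BGR2HSV)
for n,lo,hi,zl,zh in(("yellow",(20,120,60),(36,255,255),.165,.19),("red",(0,140,50),(8,255,255),.04,.065)):
    P=cloud(im,cv2.inRange(h,lo,hi)>0);P=P[(P[:,2]>zl)&(P[:,2]<zh)]
    if len(P)>9:
        v=np.linalg.svd((P-P.mean(0))[:,:2],full_matrices=False)[2][0];print(n,len(P),P.mean(0),np.percentile(P[:,2],[5,95]),np.degrees(np.arctan2(v[1],v[0])),cv2.minAreaRect((P[:,:2]*1000).astype(np.float32)))
E
python3 m.py w5; python3 g.py 0.495 -0.255 0.28 6.5
```

```text
wing [ 0.4949 -0.2411  0.1783] [253.8 181.8] 0.83
lens [ 0.689  -0.2222  0.1069] [440.2 167.7] 0.71
sight [ 0.4911 -0.2246  0.1633] [251.2 157.5] 0.72
yellow 663 [ 0.4958 -0.2446  0.1776] [0.1765 0.179 ] -83.06658293819164 ((495.7339172363281, -246.1063232421875), (9.623846054077148, 43.32133483886719), 6.649959564208984)
red 135 [ 0.5397 -0.2401  0.0529] [0.0514 0.055 ] 3.6950151375983973 ((532.201904296875, -240.1408233642578), (98.60578155517578, 9.203540802001953), 0.3481041193008423)
clock 17.225 tcp [ 0.4949 -0.2549  0.2788] zyaw 6.35 tilt [ 0.013  0.002 -1.   ] w 0.0507 F [ 0.77  1.17 -0.9 ] j [ -7.  16.  37. 105. -11.  62.  41.]
row [-0.0012 -0.0001  0.0001] turn -0.15 rows 1.0
```

Request:
{"api": "apply_moves", "payload": {"series": [[0.6, 0.0, 0.009, 0.0015, 0], [0.6, 0.055, 0.009, 0.0015, 0], [0.6, 0.1, 0.009, 0.0015, 0], [0.6, 0.108, 0.009, 0.0015, 0], [0.6, 0.108, 0.009, 0.0015, 0]]}}

```text
clock: 17.85
eef_pos: [0.4978, -0.2447, 0.1711]
orientation: [2.9, 89.2, 9.4]
force: [0.6, -0.4, 0.6]
gripper_width: 0.0514
```

```bash
python3 g.py 0.4957 -0.246 0.17 6.6
```

```text
clock 17.85 tcp [ 0.4978 -0.2447  0.1711] zyaw 6.45 tilt [ 0.013  0.002 -1.   ] w 0.0514 F [ 0.57 -0.38  0.6 ] j [ -4.  23.  34. 111. -17.  50.  45.]
row [ 0.0011 -0.0011 -0.0022] turn -0.15 rows 1.0
```

Request:
{"api": "apply_moves", "payload": {"series": [[0.6, 0.001, -0.001, -0.0022, 0], [0, 0.001, -0.001, -0.0022, 0], [0, 0.001, -0.001, -0.0022, 0], [0, 0.001, -0.001, -0.0022, 0], [0, 0.001, -0.001, -0.0022, 0]], "squeeze": 40}}

```text
clock: 18.48
eef_pos: [0.4961, -0.2461, 0.1709]
orientation: [2.1, 89.2, 8.6]
force: [0.7, 0.2, 6.6]
gripper_width: 0.0094
```

```bash
python3 g.py 0.4957 -0.246 0.17 6.6; python3 f.py
```

```text
clock 18.475 tcp [ 0.4961 -0.2461  0.1709] zyaw 6.48 tilt [ 0.014  0.002 -1.   ] w 0.0094 F [0.68 0.23 6.55] j [ -4.  23.  34. 112. -17.  50.  45.]
row [ 0.0009  0.0001 -0.0004] turn -0.12 rows 1.0
scene disc [298.3 155.3] [0.5727 0.2535 0.1009] z=.1: [0.5722 0.2544 0.1   ] 0.64
scene cover_hinge [296.5 167.2] [0.5716 0.2502 0.0511] z=.1: [0.5961 0.203  0.1   ] 0.67
814 [0.5167 0.2319 0.0604] [0.6231 0.2773 0.1612] [0.571  0.2545 0.1116] ((570.8704223632812, 253.26568603515625), (110.14176940917969, 16.833362579345703), 19.75448226928711)
top disc [393.1 156. ] [ 0.6566 -0.4452  0.0012] z=.1: [ 0.6397 -0.4184  0.1   ] 0.74
top lip [196.1 174.8] [0.5632 0.2502 0.1294] z=.1: [0.567 0.254 0.1  ] 0.52
top cover_hinge [197.6 177.8] [0.5586 0.2505 0.0849] z=.1: [0.5568 0.2486 0.1   ] 0.94
```

Wing gripped (9.4 mm). The disc bears 81.5° from the axis and the lens about 6.7°, so the face must be at about 44.1°, a turn of 37.6°.

Request:
{"api": "apply_moves", "payload": {"series": [[0, 0, 0, 0, -9], [0, 0, 0, 0, -18], [0, 0, 0, 0, -27], [0, 0, 0, 0, -35], [0, 0, 0, 0, -37.6]]}}

```text
clock: 19.6
eef_pos: [0.4954, -0.2464, 0.1709]
orientation: [-33.9, 89.3, 10.2]
force: [-0.3, 0.3, 1.9]
gripper_width: 0.0094
```

Request:
{"api": "apply_moves", "payload": {"series": [[0, 0, 0, 0, 0], [0, 0, 0, 0, 0]]}}

```text
clock: 19.85
eef_pos: [0.4954, -0.2464, 0.1709]
orientation: [-33.5, 89.3, 10.6]
force: [0.3, 0.3, 1.6]
gripper_width: 0.0093
```

```bash
python3 g.py 0.4957 -0.246 0.17 44.1; cat > n.py <<'E'
from h import *
np.set_printoptions(precision=4,suppress=True)
out=[]
for c,b in(("scene",(140,200,300,320)),("top",(300,100,420,240)),("wrist",(0,0,512,384))):
    im=get_image(c);q=im["pixels"];out.append(cv2.resize(q[b[1]:b[3],b[0]:b[2]],(266,220),interpolation=cv2.INTER_CUBIC))
    h=cv2.cvtColor(q,cv2.COLOR_BGR2HSV);m=(cv2.inRange(h,(0,110,50),(9,255,255))>0)
    P=cloud(im,m);k=(P[:,2]>.035)&(P[:,2]<.065)&(np.hypot(P[:,0]-.4957,P[:,1]+.246)<.1);P=P[k]
    if len(P)>3:
        v=np.linalg.svd((P-P.mean(0))[:,:2],full_matrices=False)[2][0];d=P.mean(0)[:2]-[.4957,-.246]
        print(c,"needle",len(P),P.mean(0),"fit",np.degrees(np.arctan2(v[1],v[0]))%180,"from axis",np.degrees(np.arctan2(d[1],d[0])),P[:,:2].min(0),P[:,:2].max(0))
    for r in masks_of(c,"lip")[:1]:
        P=cloud(im,r["pixels"]);P=P[P[:,2]>.06]
        if len(P): print(c,"cover",P.max(0),P.mean(0))
    for r in spot_point(c,"blade_grip")[:1]: print(c,"blade",w(im,r["uv"]),r["confidence"])
cv2.imwrite("pics/fin.png",np.hstack(out))
E
python3 n.py
```

```text
clock 19.85 tcp [ 0.4954 -0.2464  0.1709] zyaw 44.14 tilt [ 0.012  0.002 -1.   ] w 0.0093 F [0.3  0.29 1.6 ] j [  3.  22.  25. 111. -12.  49.  78.]
row [0.0009 0.0001 0.0005] turn 0.04 rows 1.0
scene needle 31 [ 0.5044 -0.2199  0.0524] fit 85.47925191332791 from axis 71.55609025815365 [ 0.4909 -0.2598] [ 0.5117 -0.1621]
scene cover [0.6238 0.2783 0.1623] [0.5711 0.2545 0.1115]
scene blade [ 0.6754 -0.0145  0.0262] 0.63
top needle 4 [ 0.4969 -0.2175  0.0549] fit 93.18115852687808 from axis 87.61402543767551 [ 0.4964 -0.2226] [ 0.4973 -0.2114]
top blade [ 0.6568 -0.0038  0.0277] 0.86
wrist needle 426 [ 0.5007 -0.205   0.0527] fit 77.67050839217443 from axis 83.05151401776317 [ 0.4827 -0.257 ] [ 0.5092 -0.1605]
```

View pics/fin.png

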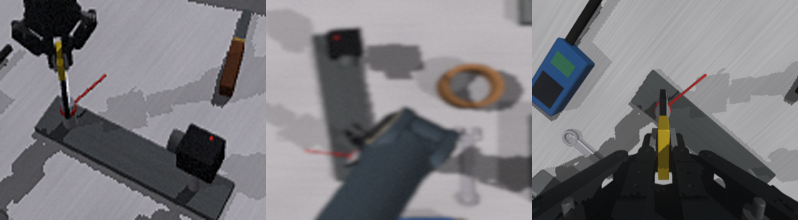

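The picture shows the wing held between the fingers and the red needle pointing towards the case side. My needle fit picks up stray pixels, so I'll refit it robustly on the plane z≈0.05.

```bash
cat > q.py <<'E'
from h import *
A=np.array([.4957,-.246])
for c in("scene","wrist","top"):
    im=get_image(c);q=im["pixels"].astype(int);m=((q[...,2]>1.9*q[...,1])&(q[...,2]>1.7*q[...,0])&(q[...,2]>70)).astype(np.uint8)
    v,u=np.nonzero(m);P=np.array([w(im,(a,b),.052)[:2] for a,b in zip(u,v)]);d=P-A;r=np.hypot(*d.T)
    P=P[(r>.02)&(r<.1)&(d[:,1]>0)]
    if len(P)<4: print(c,len(P));continue
    f=cv2.fitLine((P*1000).astype(np.float32),cv2.DIST_HUBER,0,.01,.01).ravel();a=np.degrees(np.arctan2(f[1],f[0]))%180
    far=P[np.hypot(*(P-A).T)>.06]-A;n=np.array([-f[1],f[0]])
    print(c,len(P),"fit",a.round(2),"tip bearing",np.degrees(np.arctan2(far[:,1].mean(),far[:,0].mean())).round(2),"axis offset mm",round(float(n@(A*1000-f[2:])),1),"disc offset mm",round(float(n@(np.array([570,252])-f[2:])),1))
E
python3 q.py
```

```text
scene 24 fit 82.04 tip bearing 80.37 axis offset mm 2.2 disc offset mm -2.4
wrist 309 fit 81.73 tip bearing 81.59 axis offset mm 0.2 disc offset mm -1.7
top 6 fit 77.76 tip bearing nan axis offset mm -3.7 disc offset mm 29.3q.py:10: RuntimeWarning: Mean of empty slice.
  print(c,len(P),"fit",a.round(2),"tip bearing",np.degrees(np.arctan2(far[:,1].mean(),far[:,0].mean())).round(2),"axis offset mm",round(float(n@(A*1000-f[2:])),1),"disc offset mm",round(float(n@(np.array([570,252])-f[2:])),1))
  ret = ret.dtype.type(ret / rcount)
```

```bash
python3 -c "
from station import *
print(job_done()); o=get_obs(); print(o['clock'],o['gripper_width'])"
```

```text
the job is handed in; nothing more can be done
None
the job is handed in; nothing more can be done
```

I levered the cover upright with the blade, laid the blade down in front of the case, and turned the mirror by its wing about 37.6° to face the disc. I handed the job in at about 20 s, still holding the wing; the hand-in gave no verdict.

- **Cover:** its top edge is about 0.16 m above the table, so it stands upright. I worked from that height and did not measure the cover's angle directly.
- **Blade:** it lies flat on the table and has been let go, clear of the case.
- **Mirror:** the fingers hold the wing at 9.3 mm opening. The needle bears 81.7° in the wrist view and 82.0° in the scene view. Its line passes about 2 mm from the disc's centre in both, against 30 mm allowed.
- **Checks that disagreed:**
  - The top view gave 77.8° (disc 29 mm off the line), but from only 6 pixels of a mostly hidden needle, so I discounted it.
  - My first needle fit was spoiled by stray red pixels, so I redid it.
  - In the last top-view search the network put the disc in the wrong place, so its position comes from the scene view and the cover fits.
- **Other things on the table:** I did not measure them again, but no move went low near any of them.

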